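# Free the clamped sample case and rack all cases in the gravity lane

## Task

Lift the sprung pawl of the ratchet clamp by its red knob and hold it up until the jaw has backed off fully, then let the pawl down; only with the jaw fully back may the clamped sample case be taken out. Put that case and every other sample case on the bench into the sloped lane, each lid up and crosswise between the side guides, so that they all slide down and queue against the orange stop. Do not disturb the beaker, the bottle and the tube rack.

Things in the scene. Friction and masses are not known exactly. Their poses are not given: they have to be found in the camera images.
- clamp: ratchet clamp, left or right of the robot, base plate 345 x 84 x 12 mm; origin under its centre on the bench, x from the case bed (x = -110 mm) to the pawl knob (x = +140 mm), z up. Fixed end plate at x = -161 mm, 74 mm high. Blue cheeks (up to 97 mm high) hold a 68 mm ratchet wheel (axis x = +80 mm, 50 mm up) and the pawl pivot (x = +12 mm, 88 mm up). Nothing stands at the sides of the case.
- clamp_bed (a point): middle of the flat bed on which the clamped case stands, 12 mm above the bench; axes as the clamp
- pawl_knob (a point): centre of the red knob at the pawl's free end: a cylinder 28 mm across and 26 mm long, axis along the clamp's y: pinch its flat ends with the fingers closing along the clamp's y. 120 mm above the bench when down; free below and at its flat ends. It moves on an arc of 132 mm radius about the pawl pivot. Axes as the pawl (as the clamp when down).
- pawl (a joint): pawl angle in rad: 0 down in the wheel's teeth (up to about 0.12 on the back of a tooth), grows as the knob is lifted, stop at 0.4. Above 0.17 the nose is clear of all teeth. A spring presses it down (about 2 to 4 N at the knob).
- jaw (a joint): jaw position in m: 0 shut on the case, grows as it backs off, about 0.036 fully back. A spring pushes it open against a damper (23 to 30 mm/s, so about 1.5 s to go fully back) but only while the pawl is lifted; a pawl let down early catches the next tooth.
- lane_deck: roller deck of the flow lane, left or right of the robot, sloping down at 0.18 rad on free white rollers. Origin on the deck surface (roller tops) at the foot of the orange stop, mid-width; x downhill (deck from x = -0.337 to 0), y across, z square to the deck. Side guides 102 mm apart, 18 mm above the deck; stop 40 mm high; upper end open. A case let go rolls down by itself in about 1 s.
- lane_entry (a point): point on the deck surface near its upper end, 290 mm uphill of the stop, mid-width: the middle of where a case is set down; 90 mm above the bench; axes as the deck
- case_a_mid (a point): centre of the sample case with the orange lid, in the clamp. All five cases are alike but for lid colour: 48 (x) x 90 (y) x 62 (z) mm, 0.1 to 0.23 kg, lid at +z; this point is 31 mm above the underside. In the clamp its long side (y) lies along the clamp's x.
- case_b_mid (a point): centre of the sample case with the blue lid, same size, stands on the bench (may be absent)
- case_c_mid (a point): centre of the sample case with the yellow lid, same size, stands on the bench (may be absent)
- case_d_mid (a point): centre of the sample case with the green lid, same size, stands on the bench (may be absent)
- case_e_mid (a point): centre of the sample case with the black lid, same size, stands on the bench (may be absent)
- beaker: bystander: clear beaker 72 mm across, 110 mm high, origin under its centre
- bottle: bystander: white bottle 62 mm across, 170 mm high, origin under its centre
- tube_rack: bystander: yellow tube rack 150 (x) x 70 (y) x 64 mm, origin under its centre
- jaw_face (a point): middle of the moving jaw's face, 43 mm above the bench, at clamp x = -64 mm when shut. The jaw is 78 mm wide and 85 mm high; its top lip reaches 11 mm over the end of the case, so the case cannot be lifted out before the jaw is back. Axes as the clamp.
Not all that is in view belongs to the job. Leave any purple look-alike of the part that bears case_c_mid alone.

How it is judged:
On the way:
1. with the pawl lifted, the jaw has backed off fully, the case still standing on the clamp bed (value of joint jaw above 0.033 m and distance between case_a_mid and clamp_bed below 0.06 m), for 0.2 s.
At the end, for the whole second after the job is handed in: Jaw back 33 mm or more, pawl down (below 0.16 rad). Every case in the lane: centre within 12 mm of its middle line, 23-39 mm off the deck, at most 235 mm uphill of the stop, lid up (tilt under 0.35 rad), crosswise within 0.3 rad, at rest; the first one within 35 mm of the stop (value of joint jaw above 0.033 m and value of joint pawl below 0.16 rad and x of case_a_mid in the frame of lane_deck between -0.235 and -0.015 m and y of case_a_mid in the frame of lane_deck between -0.012 and 0.012 m and z of case_a_mid in the frame of lane_deck between 0.023 and 0.039 m and angle between each of case_a_mid, case_b_mid, case_c_mid, case_d_mid, case_e_mid's own z axis and vertical below 0.35 rad and angle between the y axis of each of case_a_mid, case_b_mid, case_c_mid, case_d_mid, case_e_mid and the y axis of lane_deck, either way round below 0.3 rad and linear speed of each of case_a, case_b, case_c, case_d, case_e below 0.02 m/s and x of case_b_mid in the frame of lane_deck between -0.235 and -0.015 m and y of case_b_mid in the frame of lane_deck between -0.012 and 0.012 m and z of case_b_mid in the frame of lane_deck between 0.023 and 0.039 m and x of case_c_mid in the frame of lane_deck between -0.235 and -0.015 m and y of case_c_mid in the frame of lane_deck between -0.012 and 0.012 m and z of case_c_mid in the frame of lane_deck between 0.023 and 0.039 m and x of case_d_mid in the frame of lane_deck between -0.235 and -0.015 m and y of case_d_mid in the frame of lane_deck between -0.012 and 0.012 m and z of case_d_mid in the frame of lane_deck between 0.023 and 0.039 m and x of case_e_mid in the frame of lane_deck between -0.235 and -0.015 m and y of case_e_mid in the frame of lane_deck between -0.012 and 0.012 m and z of case_e_mid in the frame of lane_deck between 0.023 and 0.039 m and x of any of case_a_mid, case_b_mid, case_c_mid, case_d_mid, case_e_mid in the frame of lane_deck above -0.035 m); the robot touches nothing.
It fails at once if the beaker is disturbed (moved more than 30 mm or tipped) (distance of beaker from where it was at the start of the episode above 0.03 m or angle between beaker's own z axis and vertical above 0.5 rad).
It fails at once if the bottle is disturbed (moved more than 30 mm or tipped) (distance of bottle from where it was at the start of the episode above 0.03 m or angle between bottle's own z axis and vertical above 0.5 rad).
It fails at once if the tube rack is disturbed (moved more than 30 mm or tipped) (distance of tube_rack from where it was at the start of the episode above 0.03 m or angle between tube_rack's own z axis and vertical above 0.5 rad).
It fails at once if the clamped case is pulled out before the jaw has backed off (distance of case_a_mid from where it was at the start of the episode above 0.035 m and value of joint jaw below 0.03 m).
Of case_b, case_c, case_d, case_e only 2 to 4 are there at a start; the rules pass over those that are not, and their reading is None.
At some moment in a run one of case_b, case_c, case_d, case_e may be knocked a few centimetres aside while the robot is not near it.
It also fails if it takes over 210 s, if anything falls off the work surface, if the arm or the gripper's body presses on something with over 40 N, if the wrist force passes 120 N, or if a joint passes its speed limit or range.

## Robot

A 6-joint arm with a two-finger parallel gripper is mounted at the origin on the work surface. World frame = base frame: x ahead of the robot, y to its left, z up, the work surface at z = 0. Lengths are in m, angles in rad, forces in N, time in s.
With the tool pointing down it reaches from about 0.275 to 0.75 m from the base axis. Payload 10.2 kg.
Tool frame: the origin (TCP) lies on the centre line of the jaws, within the pads' length; the fingertips stand 8 mm ahead of it and the grasp point (between the pads) lies 11 mm behind it; z points along the fingers, y is the direction in which the jaws open and shut (so a half turn about z gives the same grasp; the last joint's range is limited). The gripper opens to 85 mm and grips with 20 to 120 N. Pads are 22 mm wide; open, the fingers measure 114 mm over their backs; the gripper's body (76 mm by 85 mm) begins 54 mm behind the grasp point. The pads swing forward as they close: fully open they stand 13 mm farther back than shut.
Start: joints at [0.912, 0.313, 1.498, -0, 1.331, -0.223], TCP at [0.222, 0.476, 0.239] pointing down, gripper open.
Joint ranges: [-2.94, 2.94], [-0.97, 2.17], [0.19, 2.56], [-1.23, 4.37], [0.02, 3.11], [-2.88, 2.88]. Speed limits (rad/s): [2.39, 2.39, 3.01, 3.14, 3.14, 3.14].

## Interface

Orientations are given as a unit quaternion [x, y, z, w].
In Python, from cell import ctrl gives the robot as it stands.
- The arm moves only by the tool jog_arm, never from a script. Its argument "plan" is a list of rows, each a list of 3 entries, a list of its own where there are three numbers: the shift along the world's x, y, z each as a share of 0.1 m, from -1 to 1, then the turn about the world's z as a share of 90 degrees, from -1 to 1, then the gripper command: -1 is fully open, 1 is shut, values between are in proportion. In form: [[[x, y, z], turn, grip], ...]. A call has 1 to 20 rows; each row is the pose to reach, as a shift and turn from the pose commanded when the call began; what a row does not reach only later rows make up. A row lasts 1/10 s, in which the tool goes at most 50 mm and 8.59 degrees, less where a joint would pass 70% of its speed; a pose out of reach is approached as far as the arm can. A call with a number of a shift or a turn outside -1 to 1 is refused whole. A call with a gripper value outside its range is refused whole. The fingers move at their own pace and stop on an object; "force" is the grip in N (left out, the last holds). Time passes only in rows, so rows that repeat a pose let the fingers close. It gives the time, the measured TCP pose, the force and the opening at its end, in the units of the state.
- ctrl.get_obs(): the state, without advancing time (a new reading comes with each control period).
- ctrl.capture(name): name is "scene" or "top" or "wrist"; returns the picture (420x560x3 uint8, red, green, blue); there is no depth.
- ctrl.get_calibration(name): a dict with "fx", "fy", "cx", "cy" (pixels), "world_from_camera" (4x4, takes a point from camera to world coordinates). Camera axes: x right, y up, looking along -z (the intrinsics and any distortion apply to the point x, -y, -z); pixel columns grow to the right and rows downward; lengths in m; the calibration is good to about 2 mm. A picture is of the moment at which its call begins: read the wrist's pose just before it. get_calibration takes no time and is no camera call; for the wrist camera it gives the pose at the moment of the call.
- ctrl.close_job(): hands the job in, once; it reports no verdict.
The state is a dict: "time": time; "qpos": joint angles; "joint_vel": joint speeds; "joint_efforts": joint torques, N m; "tcp_pos": TCP position; "tcp_rot": TCP orientation; "wrist_force": force on the tool from outside, world axes, zero at the start; "torque": the same for the moment, N m; "width": opening from 0.0 (shut) to 1.0 (fully open).
Only numpy, scipy, OpenCV 4.12 (cv2) and the standard library are available. Lean on these libraries where they do the work, as an engineer would, in place of code of your own. Each camera call takes 0.05 s, during which the arm holds its last target.

## Working session

There is one attempt and no reset: what is moved stays moved. The work goes in short steps, Python scripts to look and compute and a tool call to move; the robot and the scene stay as the last step left them, time stands still between calls to the robot, and variables do not carry over. Pictures are saved under pics/ and viewed, and the job is handed in when it is done.

Besides the shell and the picture viewer there is one more tool, called by a JSON object that holds its "method" and its "body". jog_arm: Moves the arm, as the interface text tells. Its arguments: {"type":"object","properties":{"plan":{"type":"array"},"force":{"type":"number"}},"required":["plan"]}

```bash
ls; mkdir -p pics; python3 - <<'E'
from cell import ctrl
import cv2
for n in ["scene","top","wrist"]:
    c=ctrl.get_calibration(n); print(n,c)
    im=ctrl.capture(n); cv2.imwrite(f"pics/{n}0.png",im[:,:,::-1])
print(ctrl.get_obs())
E
```

```text
pics
scene {'fx': 468.3692756130398, 'fy': 468.3692756130398, 'cx': 278.23599481931154, 'cy': 210.53064835949385, 'world_from_camera': array([[-2.58904510e-01, -7.13023705e-01,  6.51587024e-01,
         1.52105515e+00],
       [ 9.65902716e-01, -1.90681613e-01,  1.75135561e-01,
         2.68711768e-01],
       [-6.30141902e-04,  6.74713063e-01,  7.38079864e-01,
         1.17153093e+00],
       [ 0.00000000e+00,  0.00000000e+00,  0.00000000e+00,
         1.00000000e+00]])}
top {'fx': 502.68053621242416, 'fy': 502.68053621242416, 'cx': 276.6577954980526, 'cy': 205.13863526057168, 'world_from_camera': array([[ 1.22179431e-02,  9.85111078e-01, -1.71484362e-01,
         3.10535147e-01],
       [-9.99925287e-01,  1.19724396e-02, -2.46580755e-03,
        -1.08788568e-02],
       [-3.76008179e-04,  1.71501677e-01,  9.85183756e-01,
         1.55863253e+00],
       [ 0.00000000e+00,  0.00000000e+00,  0.00000000e+00,
         1.00000000e+00]])}
wrist {'fx': 291.5431039143476, 'fy': 291.5431039143476, 'cx': 282.6680088158787, 'cy': 206.21329284583098, 'world_from_camera': array([[ 4.22481034e-01
[... 315 characters left out ...]
])}
{'time': 0.15, 'qpos': array([ 9.11589051e-01,  3.13319899e-01,  1.49824089e+00, -3.30153704e-06,
        1.33098276e+00, -2.23384883e-01]), 'joint_vel': array([ 5.31666270e-06, -1.00002178e-03, -3.49023929e-03, -5.19484008e-04,
       -8.68103133e-05, -8.22348360e-04]), 'joint_efforts': array([ 8.30468380e-04, -4.12365639e+01, -2.59795904e+01, -2.41516764e-04,
        3.22130094e-03, -5.04244028e-06]), 'tcp_pos': array([0.22152662, 0.47578072, 0.2388755 ]), 'tcp_rot': array([ 2.16190282e-01,  9.76351133e-01, -4.30584577e-04, -2.01619794e-04]), 'wrist_force': array([-0.4105939 ,  1.14894151, -0.06620977]), 'torque': array([0.01445081, 0.03576263, 0.03093064]), 'width': 1.002048094295697}
```

View pics/scene0.png

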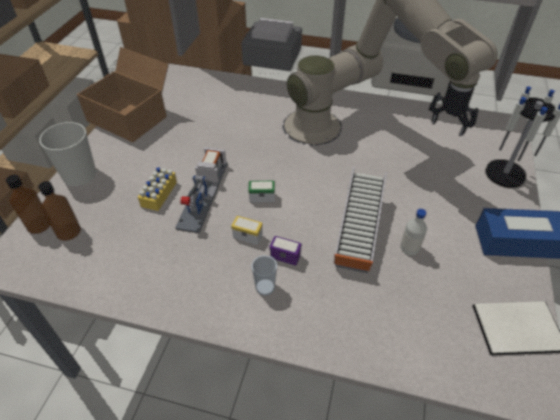

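View pics/top0.png

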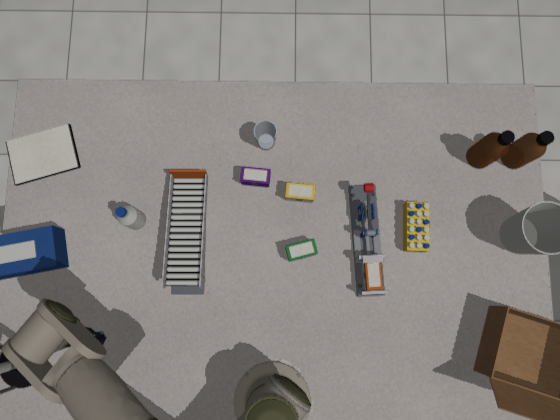

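View pics/wrist0.png

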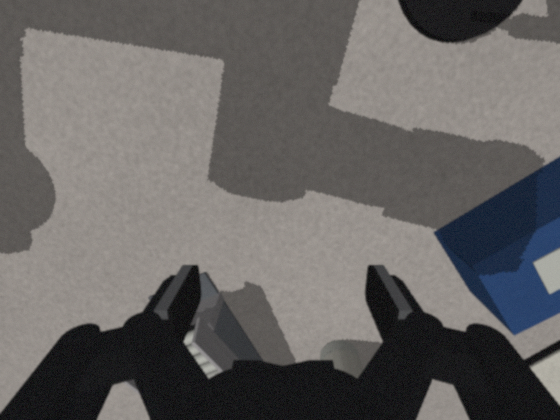

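Candidates for sample cases, in the top view: orange lid in the clamp (373,275), yellow (300,191), green (301,249), and purple look-alike (256,176). The large blue box at (30,252) is not case-sized. I'll check these with close crops.

```bash
python3 - <<'E'
import cv2
t=cv2.imread("pics/top0.png"); s=cv2.imread("pics/scene0.png")
cv2.imwrite("pics/t_a.png",cv2.resize(t[160:310,230:430],None,fx=4,fy=4,interpolation=cv2.INTER_CUBIC))
cv2.imwrite("pics/t_b.png",cv2.resize(t[155:305,90:290],None,fx=4,fy=4,interpolation=cv2.INTER_CUBIC))
cv2.imwrite("pics/s_a.png",cv2.resize(s[140:290,135:335],None,fx=4,fy=4,interpolation=cv2.INTER_CUBIC))
E
```

```text
(no output)
```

View pics/t_a.png

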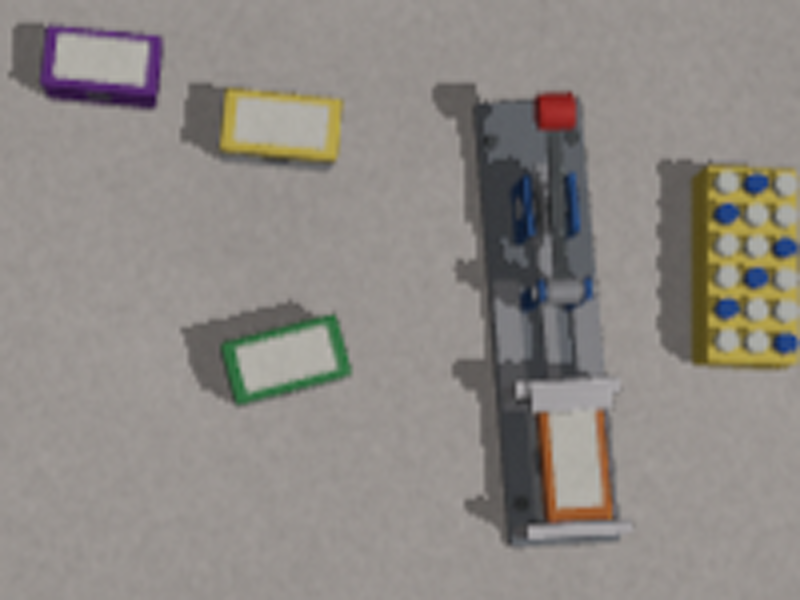

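View pics/t_b.png

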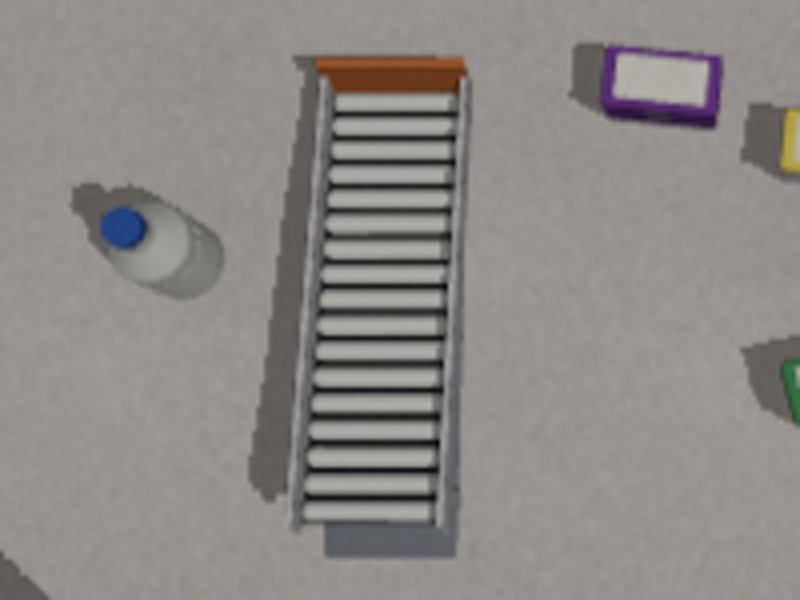

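View pics/s_a.png

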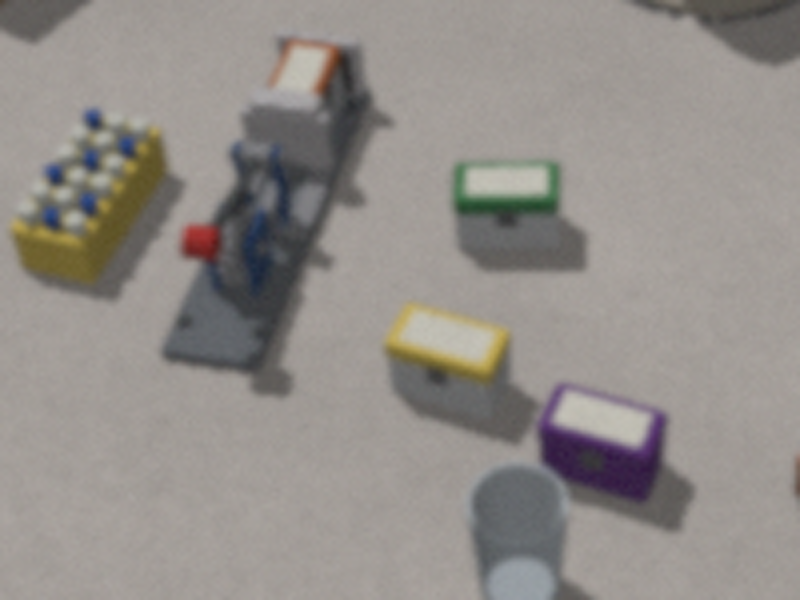

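```bash
cat > h.py <<'E'
import numpy as np, cv2
from cell import ctrl
from scipy.optimize import least_squares
def K(n):
    c=ctrl.get_calibration(n); return c
def ray(c,u,v):
    M=c['world_from_camera']; d=np.array([(u-c['cx'])/c['fx'],-(v-c['cy'])/c['fy'],-1.])
    return M[:3,3],M[:3,:3]@d
def at(c,u,v,z):
    o,d=ray(c,u,v); return (o+d*(z-o[2])/d[2])
def proj(c,p):
    M=c['world_from_camera']; q=(np.atleast_2d(p)-M[:3,3])@M[:3,:3]
    return np.c_[c['cx']+c['fx']*q[:,0]/-q[:,2], c['cy']-c['fy']*q[:,1]/-q[:,2]]
def crop(p,s,x0,y0):  # crop pixel -> image pixel
    return (np.array(p,float)+.5)/s-.5+np.array([x0,y0])
def fit(c,model,pix,x0):
    # model(params)-> Nx3 world
    r=least_squares(lambda p:(proj(c,model(p))-pix).ravel(),x0,loss='soft_l1')
    return r.x,np.abs(r.fun).max(),np.round(proj(c,model(r.x))-pix,1)
def rz(a): return np.array([[np.cos(a),-np.sin(a),0],[np.sin(a),np.cos(a),0],[0,0,1]])
E
python3 - <<'E'
from h import *
c=K('top')
for n,pts in dict(yellow=[(233,98),(329,103),(325,151),(230,146)],green=[(236,352),(330,330),(343,370),(247,392)],purple=None).items():
    if not pts: continue
    w=np.array([at(c,*crop(p,4,230,160),.062) for p in pts])
    m=w.mean(0); d=(w[1]-w[0]+w[2]-w[3]); s=(w[0]-w[3]+w[1]-w[2])/2
    print(n,m.round(4),'long yaw deg',np.degrees(np.arctan2(d[1],d[0])).round(1),np.linalg.norm(d)/2,np.linalg.norm(s))
for n,p,z in [('knob',(556,112),.12),('plate far left',(478,103),.012),('plate near left',(510,543),.012),('orange near L',(546,520),.074),('orange near R',(613,518),.074),('endplate L',(527,530),.074),('endplate R',(631,527),.074)]:
    print(n,at(c,*crop(p,4,230,160),z).round(4))
# lane fit: params x,y,yaw ; local pts
def lane(p):
    a=.18;Ry=np.array([[np.cos(a),0,np.sin(a)],[0,1,0],[-np.sin(a),0,np.cos(a)]])
    L=np.array([[-.337,.051,.018],[-.337,-.051,.018],[0,.051,.018],[0,-.051,.018],[0,.051,.04],[0,-.051,.04]])
    return (rz(p[2])@Ry@L.T).T+np.array([p[0],p[1],.09-.29*np.sin(.18)])
pix=np.array([crop(p,4,90,155) for p in [(301,525),(437,522),(328,80),(460,80),(318,58),(464,58)]])
print(fit(c,lane,pix,[.6,.2,0]))
E
```

```text
yellow [ 0.6163 -0.0758  0.062 ] long yaw deg -92.4 0.07258565708913653 0.037295794781072145
green [ 0.4369 -0.0838  0.062 ] long yaw deg -76.3 0.07268121795879186 0.03098468610944745
knob [ 0.6162 -0.2754  0.12  ]
plate far left [ 0.6456 -0.2341  0.012 ]
plate near left [ 0.3054 -0.2541  0.012 ]
orange near L [ 0.3224 -0.2708  0.074 ]
orange near R [ 0.3244 -0.3196  0.074 ]
endplate L [ 0.315  -0.2568  0.074 ]
endplate R [ 0.3181 -0.3325  0.074 ]
(array([0.66050222, 0.26519872, 0.01921723]), np.float64(2.7246338987262675), array([[-1. , -2. ],
       [ 0.9, -1.6],
       [-0. ,  0.1],
       [ 0.2, -0.1],
       [ 1. ,  2.7],
       [-1.8,  2.5]]))
```

The crops show three job cases (orange in the clamp, yellow, green) plus the purple decoy. The clamp lies to the right with its knob at about (0.617, -0.277), and the lane is to the left. I'm moving above the knob now.

{"method": "jog_arm", "body": {"plan": [[[0.5,-0.94,0.2],0.315,-1],[[0.5,-0.94,0.2],0.315,-1],[[0.5,-0.94,0.2],0.315,-1],[[0.5,-0.94,0.2],0.315,-1]], "force": 30}}

```text
time: 0.55
tcp_pos: [0.2727, 0.3803, 0.2598]
tcp_rot: [-0.031, 1.0, 0.0, 0.0]
wrist_force: [-0.5, 0.1, -0.4]
width: 1.0
```

{"method": "jog_arm", "body": {"plan": [[[0.5,-0.94,0],0,-1],[[0.5,-0.94,0],0,-1],[[0.5,-0.94,0],0,-1]]}}

```text
time: 0.85
tcp_pos: [0.3233, 0.2848, 0.2592]
tcp_rot: [-0.027, 1.0, -0.001, 0.0]
wrist_force: [-0.0, -0.0, 0.8]
width: 1.001
```

{"method": "jog_arm", "body": {"plan": [[[0.5,-0.94,0],0,-1],[[0.5,-0.94,0],0,-1],[[0.5,-0.94,0],0,-1]]}}

```text
time: 1.15
tcp_pos: [0.3733, 0.1908, 0.2592]
tcp_rot: [-0.027, 1.0, -0.0, 0.0]
wrist_force: [0.7, 0.1, -0.4]
width: 1.002
```

{"method": "jog_arm", "body": {"plan": [[[0.5,-0.94,0],0,-1],[[0.5,-0.94,0],0,-1],[[0.5,-0.94,0],0,-1]]}}

```text
time: 1.45
tcp_pos: [0.4232, 0.097, 0.259]
tcp_rot: [-0.027, 1.0, -0.0, -0.0]
wrist_force: [-0.0, 0.4, -0.4]
width: 1.001
```

{"method": "jog_arm", "body": {"plan": [[[0.5,-0.94,0],0,-1],[[0.5,-0.94,0],0,-1],[[0.5,-0.94,0],0,-1]]}}

```text
time: 1.75
tcp_pos: [0.4731, 0.0033, 0.2588]
tcp_rot: [-0.028, 1.0, -0.0, -0.0]
wrist_force: [-0.7, 0.2, 0.2]
width: 1.002
```

{"method": "jog_arm", "body": {"plan": [[[0.5,-0.94,0],0,-1],[[0.5,-0.94,0],0,-1],[[0.5,-0.94,0],0,-1]]}}

```text
time: 2.05
tcp_pos: [0.5229, -0.0905, 0.2584]
tcp_rot: [-0.028, 1.0, -0.0, -0.0]
wrist_force: [-0.2, 0.1, -0.6]
width: 1.003
```

{"method": "jog_arm", "body": {"plan": [[[0.5,-0.94,0],0,-1],[[0.5,-0.94,0],0,-1],[[0.5,-0.94,0],0,-1],[[0.5,-0.94,0],0,-1]]}}

```text
time: 2.45
tcp_pos: [0.5719, -0.1813, 0.2585]
tcp_rot: [-0.029, 1.0, 0.001, -0.001]
wrist_force: [0.8, 0.5, -0.3]
width: 1.004
```

```bash
python3 - <<'E'
from h import *
print(ctrl.get_obs()['tcp_pos'],K('wrist'))
im=ctrl.capture('wrist'); cv2.imwrite("pics/w1.png",im[:,:,::-1])
im=ctrl.capture('top'); cv2.imwrite("pics/top1.png",im[:,:,::-1])
E
```

```text
[ 0.5718911  -0.18133886  0.25848327] {'fx': 291.5431039143476, 'fy': 291.5431039143476, 'cx': 282.6680088158787, 'cy': 206.21329284583098, 'world_from_camera': array([[-0.0583259 , -0.94300617, -0.32762396,  0.48741395],
       [ 0.99829584, -0.05447994, -0.02091295, -0.18653856],
       [ 0.00187211, -0.3282854 ,  0.94457673,  0.39270596],
       [ 0.        ,  0.        ,  0.        ,  1.        ]])}
```

View pics/w1.png

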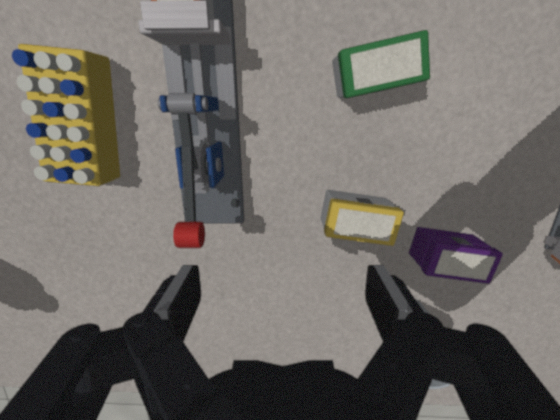

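View pics/top1.png

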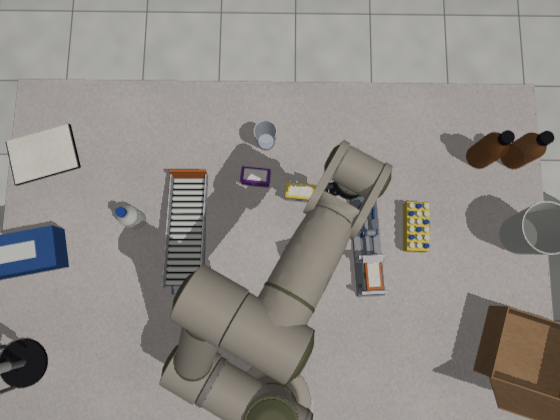

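The wrist view shows the red knob at (189,235), the clamp plate's far right corner at (242,221), the yellow lid at (364,222), the green at (385,63) and purple at (460,257). The area the arm was hiding is empty.

```bash
python3 - <<'E'
from h import *
im=cv2.imread('pics/w1.png'); cv2.imwrite('pics/w1c.png',cv2.resize(im[0:300,120:440],None,fx=2.5,fy=2,interpolation=cv2.INTER_CUBIC))
c=K('wrist')
for n,p,z in [('knob',(189,235),.12),('plate corner farL',(242,221),.012),('yellow',(364.5,222),.062),('green',(387,64),.062)]:
    print(n,at(c,*p,z).round(4))
E
```

```text
knob [ 0.6191 -0.2736  0.12  ]
plate corner farL [ 0.6451 -0.2328  0.012 ]
yellow [ 0.6167 -0.0765  0.062 ]
green [ 0.441  -0.0801  0.062 ]
```

View pics/w1c.png

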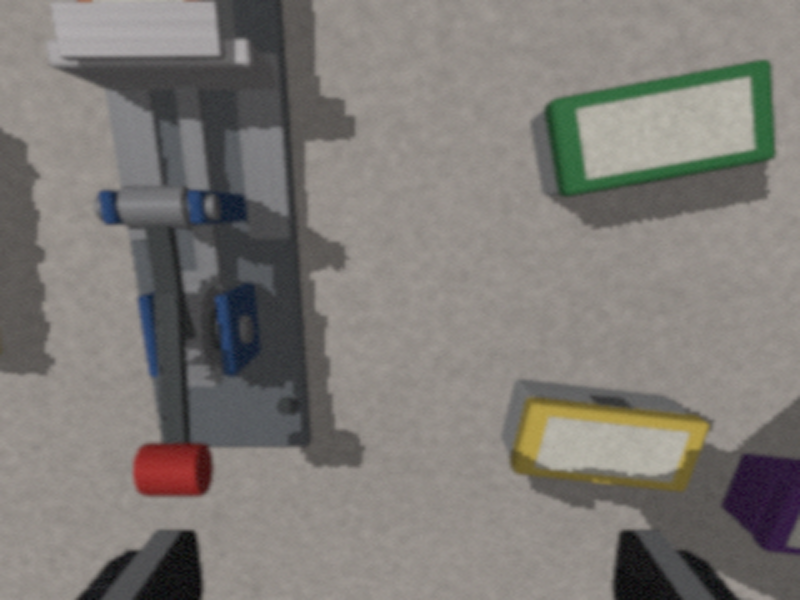

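{"method": "jog_arm", "body": {"plan": [[[0.46,-0.93,0],0.0,-1],[[0.46,-0.93,0],0.0,-1],[[0.46,-0.93,-0.5],0.0,-1],[[0.46,-0.93,-0.5],0.0,-1],[[0.46,-0.93,-0.5],0,-1]]}}

```text
time: 3.05
tcp_pos: [0.6173, -0.2729, 0.2097]
tcp_rot: [-0.03, 1.0, 0.001, -0.001]
wrist_force: [0.5, 0.5, 0.3]
width: 1.001
```

```bash
python3 - <<'E'
from h import *
print(ctrl.get_obs()['tcp_pos'])
c=K('wrist')
im=ctrl.capture('wrist'); cv2.imwrite("pics/w2.png",im[:,:,::-1])
E
```

```text
[ 0.61725226 -0.27288884  0.2096943 ]
```

View pics/w2.png

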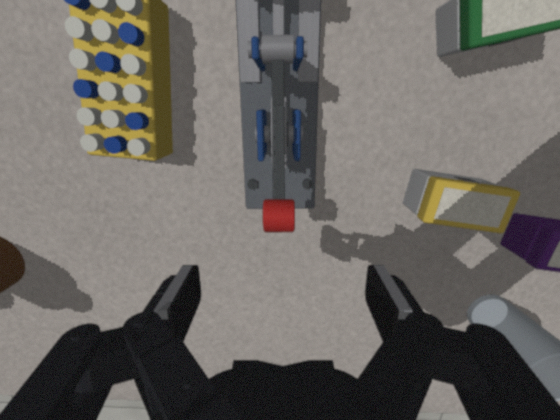

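The knob at (279,215) is centred between the fingers within 3 px. Now descend.

{"method": "jog_arm", "body": {"plan": [[[0.01,-0.02,-0.5],0.0,-1],[[0.01,-0.02,-0.7],0.0,-1],[[0.01,-0.02,-1],0.0,-1],[[0.01,-0.02,-1],0.0,-1],[[0.01,-0.02,-1],0,-1]]}}

```text
time: 3.6
tcp_pos: [0.6193, -0.2766, 0.112]
tcp_rot: [-0.03, 1.0, -0.001, 0.001]
wrist_force: [1.4, 0.6, 0.0]
width: 0.998
```

{"method": "jog_arm", "body": {"plan": [[[0,0,0],0,0.2],[[0,0,0],0,0.5],[[0,0,0],0,0.5],[[0,0,0],0,1],[[0,0,0],0,1],[[0,0,0],0,1],[[0,0,0],0,1],[[0,0,0],0,1]], "force": 30}}

```text
time: 4.4
tcp_pos: [0.6188, -0.2763, 0.1099]
tcp_rot: [-0.03, 1.0, 0.0, 0.0]
wrist_force: [-1.2, 5.7, 3.8]
width: 0.296
```

{"method": "jog_arm", "body": {"plan": [[[-0.02,0,0.09],0,1],[[-0.06,0,0.18],0,1],[[-0.1,0,0.26],0,1],[[-0.14,-0.01,0.34],0,1],[[-0.14,-0.01,0.34],0,1],[[-0.14,-0.01,0.34],0,1],[[-0.14,-0.01,0.34],0,1],[[-0.14,-0.01,0.34],0,1],[[-0.14,-0.01,0.34],0,1],[[-0.14,-0.01,0.34],0,1],[[-0.14,-0.01,0.34],0,1],[[-0.14,-0.01,0.34],0,1],[[-0.14,-0.01,0.34],0,1],[[-0.14,-0.01,0.34],0,1],[[-0.14,-0.01,0.34],0,1],[[-0.14,-0.01,0.34],0,1],[[-0.14,-0.01,0.34],0,1],[[-0.14,-0.01,0.34],0,1]]}}

```text
time: 6.2
tcp_pos: [0.6041, -0.2773, 0.1438]
tcp_rot: [-0.03, 1.0, 0.001, -0.0]
wrist_force: [0.9, 5.3, -3.2]
width: 0.297
```

{"method": "jog_arm", "body": {"plan": [[[0,0,0],0,1],[[0,0,0],0,1],[[0,0,0],0,1],[[0,0,0],0,1],[[0,0,0],0,1],[[0,0,0],0,1],[[0,0,0],0,1],[[0,0,0],0,1]]}}

```text
time: 7.0
tcp_pos: [0.6041, -0.2773, 0.1438]
tcp_rot: [-0.03, 1.0, 0.001, -0.001]
wrist_force: [0.7, 6.1, -2.8]
width: 0.299
```

```bash
python3 - <<'E'
from h import *
im=ctrl.capture('wrist'); cv2.imwrite("pics/w3.png",im[:,:,::-1])
im=ctrl.capture('scene'); cv2.imwrite("pics/s3.png",cv2.resize(im[140:290,135:335,::-1],None,fx=4,fy=4,interpolation=cv2.INTER_CUBIC))
E
```

```text
(no output)
```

View pics/w3.png

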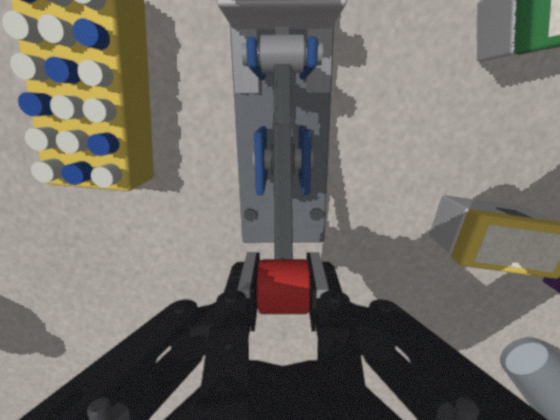

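View pics/s3.png

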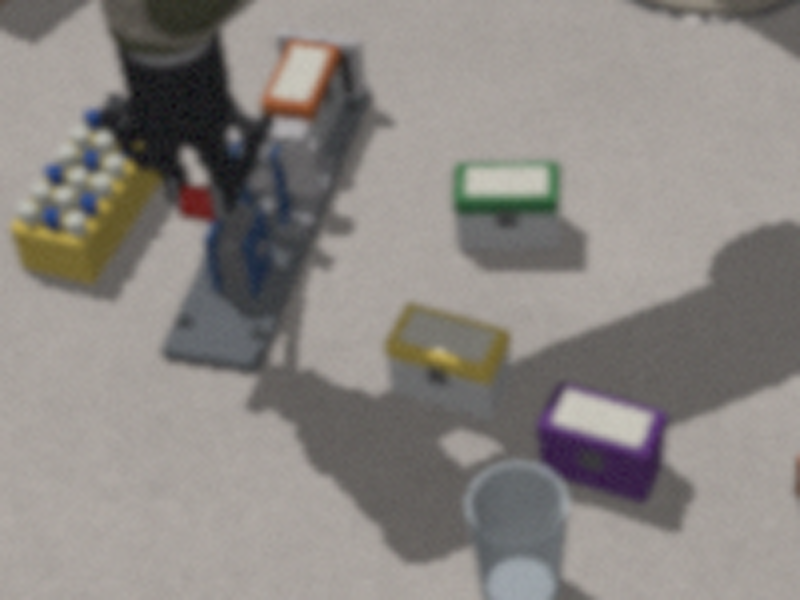

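The orange lid is fully exposed and the jaw is back against the pivot. Lowering the pawl now.

{"method": "jog_arm", "body": {"plan": [[[0.04,0,-0.08],0,1],[[0.08,0,-0.16],0,1],[[0.11,0,-0.22],0,1],[[0.12,0.01,-0.27],0,1],[[0.12,0.01,-0.27],0,1],[[0.12,0.01,-0.27],0,0],[[0.12,0.01,-0.27],0,-1],[[0.12,0.01,-0.27],0,-1],[[0.12,0.01,-0.27],0,-1],[[0.12,0.01,-0.27],0,-1],[[0.12,0.01,-0.27],0,-1]]}}

```text
time: 8.2
tcp_pos: [0.6166, -0.2772, 0.1163]
tcp_rot: [-0.029, 1.0, -0.0, -0.0]
wrist_force: [-0.3, -0.5, 0.7]
width: 0.998
```

{"method": "jog_arm", "body": {"plan": [[[0,0,0.3],0,-1],[[0,0,0.6],0,-1],[[0,0,1],0,-1],[[0,0,1],0,-1],[[0,0,1],0,-1]]}}

```text
time: 8.7
tcp_pos: [0.6168, -0.2772, 0.2168]
tcp_rot: [-0.03, 1.0, -0.0, 0.001]
wrist_force: [1.1, 0.4, 0.1]
width: 1.002
```

```bash
python3 - <<'E'
from h import *
print(ctrl.get_obs()['tcp_pos'])
im=ctrl.capture('wrist'); cv2.imwrite("pics/w4.png",im[:,:,::-1])
E
```

```text
[ 0.61675174 -0.27715942  0.21676882]
```

View pics/w4.png

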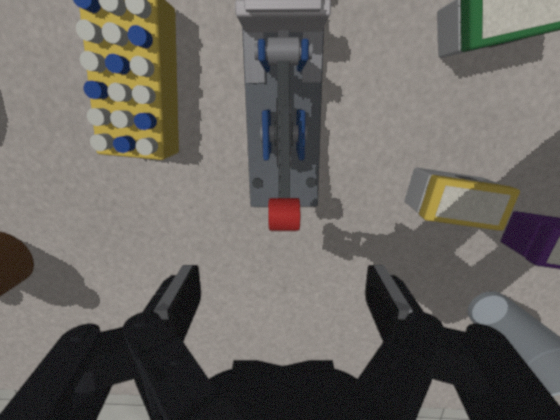

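Pawl is down. Moving over the orange case at about (0.368, -0.2915).

{"method": "jog_arm", "body": {"plan": [[[-0.5,0,0],0,-1],[[-0.9,-0.05,0],0,-1],[[-0.9,-0.05,0],0,-1]]}}

```text
time: 9.05
tcp_pos: [0.5226, -0.2818, 0.2144]
tcp_rot: [-0.028, 1.0, 0.002, -0.002]
wrist_force: [0.3, -0.6, 0.9]
width: 1.0
```

{"method": "jog_arm", "body": {"plan": [[[-0.5,0,0],0,-1],[[-0.9,-0.05,0],0,-1],[[-0.9,-0.05,0],0,-1]]}}

```text
time: 9.35
tcp_pos: [0.4336, -0.287, 0.2153]
tcp_rot: [-0.028, 1.0, 0.001, -0.001]
wrist_force: [-0.1, 0.2, -0.2]
width: 1.0
```

{"method": "jog_arm", "body": {"plan": [[[-0.5,0,0],0,-1],[[-0.69,-0.04,0],0,-1],[[-0.69,-0.04,0],0,-1]]}}

```text
time: 9.65
tcp_pos: [0.3666, -0.2913, 0.2159]
tcp_rot: [-0.029, 1.0, 0.0, -0.0]
wrist_force: [0.4, -1.1, -0.2]
width: 0.999
```

```bash
python3 - <<'E'
from h import *
print(ctrl.get_obs()['tcp_pos'])
im=ctrl.capture('wrist'); cv2.imwrite("pics/w5.png",im[:,:,::-1])
E
```

```text
[ 0.36664954 -0.29133491  0.21585103]
```

View pics/w5.png

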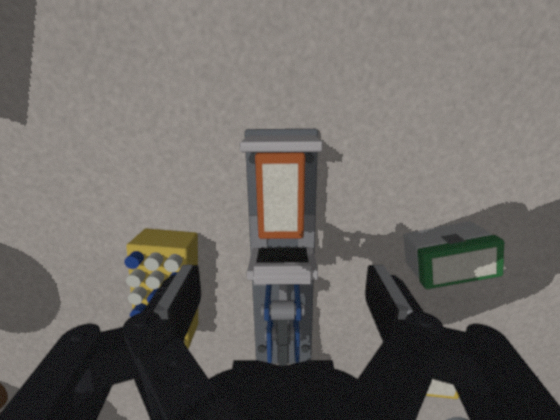

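```bash
python3 - <<'E'
from h import *
c=K('wrist')
for n,p,z in [('lid',(280.5,195),.074),('near',(280,153),.074),('far',(281,238),.074),('liptop edge',(283,263),.085),('lip L',(254,263),.085),('endplate',(282,151),.074),('green',(462,266),.062)]: print(n,at(c,*p,z).round(4))
E
```

```text
lid [ 0.3676 -0.2933  0.074 ]
near [ 0.3263 -0.2961  0.074 ]
far [ 0.4144 -0.2902  0.074 ]
liptop edge [ 0.4374 -0.2868  0.085 ]
lip L [ 0.4391 -0.3168  0.085 ]
endplate [ 0.3243 -0.2943  0.074 ]
green [ 0.4432 -0.0842  0.062 ]
```

{"method": "jog_arm", "body": {"plan": [[[0.03,-0.02,-0.5],0,-1],[[0.03,-0.02,-0.9],0,-1],[[0.03,-0.02,-0.9],0,-1],[[0.03,-0.02,-0.9],0,-1]]}}

```text
time: 10.1
tcp_pos: [0.3716, -0.2932, 0.1269]
tcp_rot: [-0.03, 1.0, 0.0, -0.0]
wrist_force: [0.1, -0.5, 0.8]
width: 0.999
```

{"method": "jog_arm", "body": {"plan": [[[0,0,-0.3],0,-1],[[0,0,-0.6],0,-1],[[0,0,-0.79],0,-1],[[0,0,-0.79],0,-1],[[0,0,-0.79],0,-1],[[0,0,-0.79],0,0],[[0,0,-0.79],0,0.2],[[0,0,-0.79],0,1],[[0,0,-0.79],0,1],[[0,0,-0.79],0,1],[[0,0,-0.79],0,1],[[0,0,-0.79],0,1]]}}

```text
time: 11.3
tcp_pos: [0.3711, -0.2936, 0.0483]
tcp_rot: [-0.029, 1.0, -0.001, 0.001]
wrist_force: [-0.3, 0.6, 7.1]
width: 0.562
```

{"method": "jog_arm", "body": {"plan": [[[0,0,0.3],0,1],[[0,0,0.6],0,1],[[0,0,1],0,1],[[0,0,1],0,1]]}}

```text
time: 11.7
tcp_pos: [0.372, -0.2947, 0.1518]
tcp_rot: [-0.03, 1.0, -0.004, 0.003]
wrist_force: [0.2, -0.1, -2.1]
width: 0.557
```

{"method": "jog_arm", "body": {"plan": [[[0,0.3,0.5],0,1],[[0,0.6,1],0,1],[[0,0.9,1],-0.1,1],[[0,1,1],-0.2,1],[[0,1,1],-0.3,1],[[0,1,1],-0.4,1],[[0,1,1],-0.5,1],[[0,1,1],-0.6,1],[[0,1,1],-0.7,1],[[0,1,1],-0.8,1],[[0,1,1],-0.9,1],[[0,1,1],-1,1],[[0,1,1],-1,1],[[0,1,1],-1,1]]}}

```text
time: 13.1
tcp_pos: [0.3704, -0.1929, 0.2466]
tcp_rot: [0.686, 0.727, -0.0, -0.001]
wrist_force: [0.4, 0.5, -2.0]
width: 0.558
```

{"method": "jog_arm", "body": {"plan": [[[0,0.5,0],0,1],[[0,1,0],0,1],[[0,1,0],0,1]]}}

```text
time: 13.4
tcp_pos: [0.37, -0.0888, 0.2469]
tcp_rot: [0.683, 0.73, 0.0, -0.001]
wrist_force: [0.3, -0.2, -1.5]
width: 0.555
```

{"method": "jog_arm", "body": {"plan": [[[0,0.5,0],0,1],[[0,1,0],0,1],[[0,1,0],0,1]]}}

```text
time: 13.7
tcp_pos: [0.3699, 0.0113, 0.247]
tcp_rot: [0.683, 0.731, 0.0, -0.001]
wrist_force: [0.1, -0.9, -1.0]
width: 0.558
```

{"method": "jog_arm", "body": {"plan": [[[0,0.5,0],0,1],[[0,1,0],0,1],[[0,1,0],0,1]]}}

```text
time: 14.0
tcp_pos: [0.3699, 0.111, 0.247]
tcp_rot: [0.683, 0.731, 0.0, -0.001]
wrist_force: [-0.1, -0.8, -1.6]
width: 0.556
```

```bash
python3 - <<'E'
from h import *
o=ctrl.get_obs();print(o['tcp_pos'],o['tcp_rot'],o['width'])
for n in ['wrist','top']:
    im=ctrl.capture(n); cv2.imwrite(f"pics/{n}6.png",im[:,:,::-1])
E
```

```text
[0.36985567 0.11103892 0.24696327] [ 6.82648701e-01  7.30746409e-01  2.34786140e-04 -6.16829645e-04] 0.5562899670084047
```

View pics/wrist6.png

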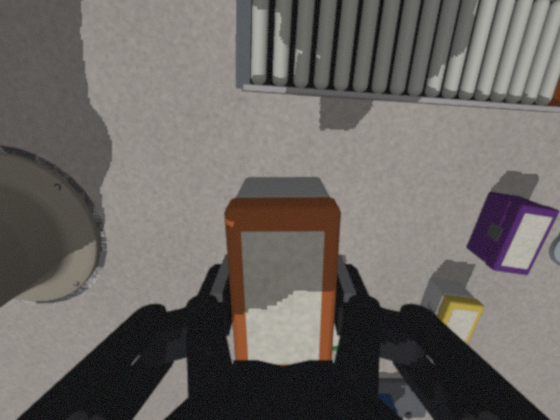

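View pics/top6.png

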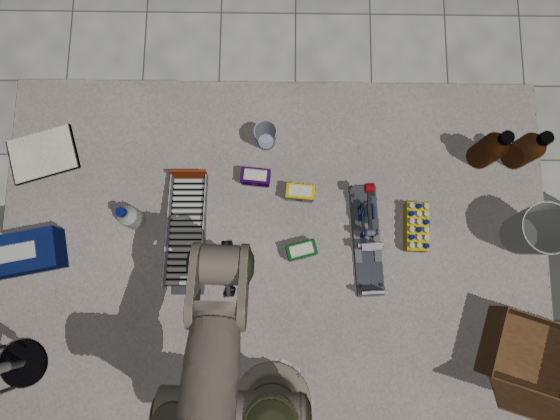

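```bash
python3 - <<'E'
from h import *
c=K('top'); s=np.sin(.18)
z0=.09-.29*s
pts=[]
for p,x in [((394.5,103),-.012),((389,175),-.07),((382,273),-.15),((376,377),-.24),((370,511.5),-.33)]:
    w=at(c,*crop(p,4,90,155),z0-x*s); pts.append(w); print(w.round(4))
# guide tops mids
for p,q,x in [((328,80),(461,80),0),((297,525),(440,522),-.337)]:
    w=at(c,*crop((np.array(p)+q)/2,4,90,155),z0-x*s+.018*np.cos(.18)); print('g',w.round(4))
w=K('wrist')
print('wr guide',at(w,246,88,.116).round(4),at(w,555,106,.060).round(4))
E
```

```text
[0.6492 0.2673 0.0402]
[0.5906 0.2672 0.0506]
[0.5132 0.2666 0.0649]
[0.4339 0.2647 0.081 ]
[0.3359 0.2617 0.0972]
g [0.6638 0.2652 0.0558]
g [0.3272 0.2589 0.1161]
wr guide [0.3337 0.2034 0.116 ] [0.6485 0.2086 0.06  ]
```

```bash
python3 - <<'E'
import cv2
t=cv2.imread("pics/scene0.png")
cv2.imwrite("pics/s_lane.png",cv2.resize(t[165:275,320:400],None,fx=6,fy=5.4,interpolation=cv2.INTER_CUBIC))
t=cv2.imread("pics/wrist6.png")
cv2.imwrite("pics/w_lane.png",cv2.resize(t[0:120,225:560],None,fx=2.4,fy=4,interpolation=cv2.INTER_CUBIC))
E
```

```text
(no output)
```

View pics/w_lane.png

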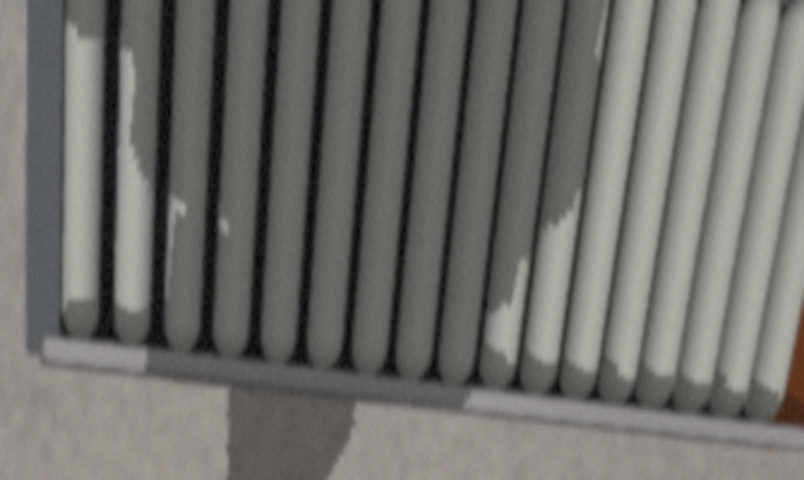

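Both lane views agree: the mid-line passes through (0.375, 0.260) at a yaw of about 1°. Moving above the entry.

{"method": "jog_arm", "body": {"plan": [[[0,0.5,0],-0.03,1],[[0.05,1,0],-0.03,1],[[0.05,1,0],-0.03,1]]}}

```text
time: 14.4
tcp_pos: [0.376, 0.2093, 0.2469]
tcp_rot: [0.702, 0.713, 0.0, -0.0]
wrist_force: [-0.1, -0.3, -2.0]
width: 0.556
```

{"method": "jog_arm", "body": {"plan": [[[0,0.3,0],0,1],[[0,0.48,0],0,1],[[0,0.48,-0.3],0,1],[[0,0.48,-0.6],0,1],[[0,0.48,-0.6],0,1],[[0,0.48,-0.6],0,1]]}}

```text
time: 15.0
tcp_pos: [0.3766, 0.2538, 0.1879]
tcp_rot: [0.703, 0.711, -0.0, 0.0]
wrist_force: [0.8, -0.5, -1.1]
width: 0.559
```

```bash
python3 - <<'E'
from h import *
o=ctrl.get_obs();print(o['tcp_pos'],o['tcp_rot'],o['width'])
for n in ['wrist','scene']:
    im=ctrl.capture(n); cv2.imwrite(f"pics/{n}7.png",im[:,:,::-1])
t=cv2.imread("pics/scene7.png")
cv2.imwrite("pics/scene7c.png",cv2.resize(t[130:280,300:460],None,fx=4,fy=4,interpolation=cv2.INTER_CUBIC))
E
```

```text
[0.37656464 0.25376495 0.18794295] [ 7.03493080e-01  7.10702101e-01 -7.02801983e-05  6.82822800e-05] 0.55853384930769
```

View pics/wrist7.png

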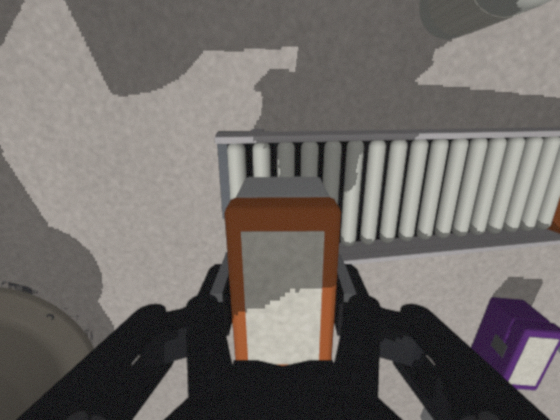

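View pics/scene7c.png

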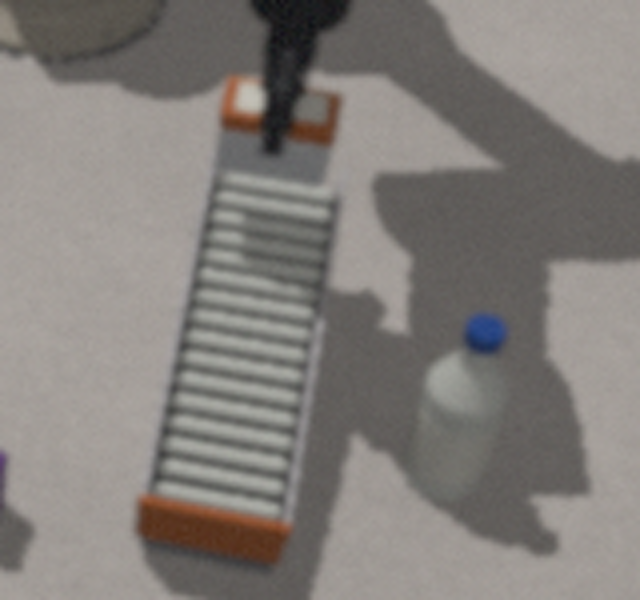

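```bash
python3 - <<'E'
from h import *
t=cv2.imread("pics/wrist7.png")
cv2.imwrite("pics/w7c.png",cv2.resize(t[120:270,200:420],None,fx=3.6,fy=4,interpolation=cv2.INTER_CUBIC))
E
```

```text
(no output)
```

View pics/w7c.png

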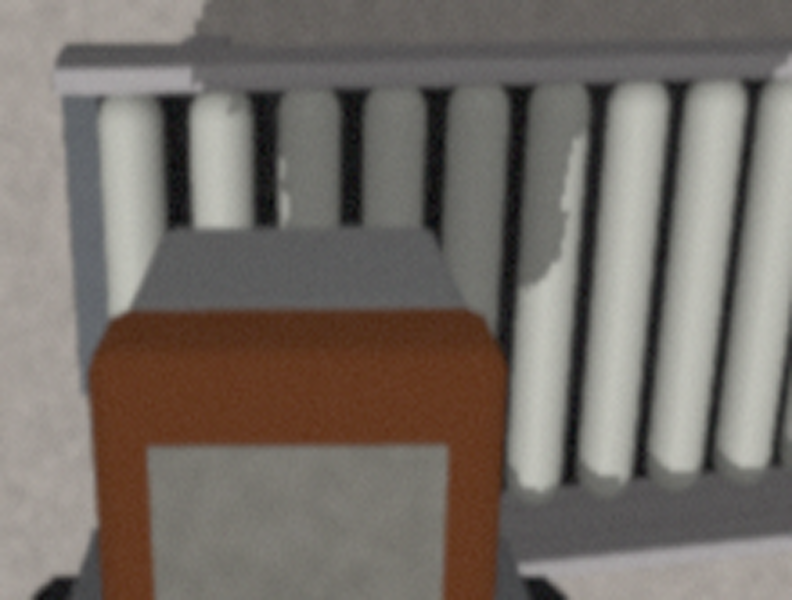

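{"method": "jog_arm", "body": {"plan": [[[0,0,0],0,1],[[0,0,0],0,1]]}}

```text
time: 15.3
tcp_pos: [0.3761, 0.2549, 0.1881]
tcp_rot: [0.703, 0.711, 0.001, 0.0]
wrist_force: [0.3, 0.7, -1.3]
width: 0.559
```

```bash
python3 - <<'E'
from h import *
c=K('wrist'); print(c['world_from_camera'][:3,3])
s=np.sin(.18); 
def cr(p): return ((p[0]+.5)/3.6-.5+200,(p[1]+.5)/4-.5+120)
def zg(x,h): return .09-.29*s+ s*(.66-x)/np.cos(.18)+h
for n,p,x,h in [('L out',(60,46),.33,.018),('L in?',(60,68),.33,.018),('L low',(60,92),.33,.018),('L out',(780,38),.47,.018),('L in',(780,56),.47,.018),('L rollerend',(640,85),.45,0),('R rollerend',(540,492),.43,0),('R rollerend',(740,475),.47,0),('R a',(620,492),.43,.018),('R b',(620,555),.43,.018),('R a',(780,475),.47,.018),('R b',(780,540),.47,.018),('end low',(82,390),.33,0)]:
    u=cr(p); 
    w=at(c,*u,zg(x,h)); w=at(c,*u,zg(w[0],h)); print(n,w.round(4))
E
```

```text
[0.37493765 0.33964125 0.32229384]
L out [0.33   0.3223 0.1161]
L in? [0.3298 0.3186 0.1162]
L low [0.3295 0.3145 0.1162]
L out [0.4794 0.3232 0.0891]
L in [0.48   0.3198 0.089 ]
L rollerend [0.4546 0.3124 0.0755]
R rollerend [0.4389 0.2201 0.0784]
R rollerend [0.4943 0.2203 0.0686]
R a [0.4541 0.2278 0.0938]
R b [0.4559 0.2122 0.0935]
R a [0.4959 0.2288 0.0863]
R b [0.4988 0.2123 0.0859]
end low [0.3269 0.2521 0.0987]
```

{"method": "jog_arm", "body": {"plan": [[[0,0.08,0],0,1],[[0,0.08,-0.2],0,1],[[0,0.08,-0.4],0,1],[[0,0.08,-0.54],0,1],[[0,0.08,-0.54],0,1],[[0,0.08,-0.54],0,1]]}}

```text
time: 15.9
tcp_pos: [0.3759, 0.2633, 0.1338]
tcp_rot: [0.703, 0.711, 0.0, 0.0]
wrist_force: [0.2, -0.2, -1.4]
width: 0.558
```

```bash
python3 - <<'E'
from h import *
o=ctrl.get_obs();print(o['tcp_pos'],o['wrist_force'])
im=ctrl.capture('wrist'); cv2.imwrite("pics/w8.png",im[:,:,::-1])
E
```

```text
[0.37585714 0.26334851 0.13383421] [ 0.16332341 -0.2446061  -1.38822421]
```

View pics/w8.png

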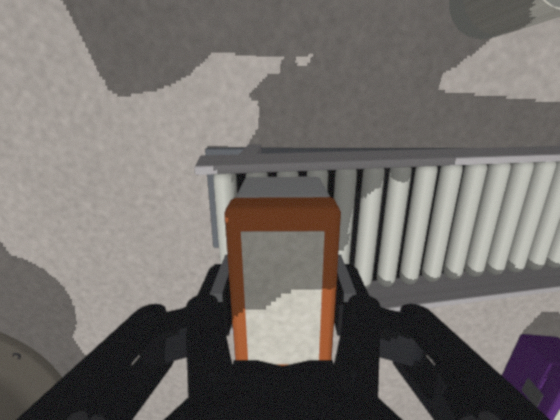

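{"method": "jog_arm", "body": {"plan": [[[0,0,-0.03],0,1],[[0,0,-0.03],0,1],[[0,0,-0.03],0,-1],[[0,0,-0.03],0,-1],[[0,0,-0.03],0,-1],[[0,0,-0.03],0,-1],[[0,0,0.2],0,-1],[[0,0,0.5],0,-1],[[0,0,1],0,-1],[[0,0,1],0,-1],[[0,0,1],0,-1]]}}

```text
time: 17.05
tcp_pos: [0.3758, 0.263, 0.2339]
tcp_rot: [0.703, 0.711, 0.001, 0.0]
wrist_force: [-0.1, -0.1, -0.1]
width: 0.999
```

```bash
python3 - <<'E'
from h import *
o=ctrl.get_obs();print(o['tcp_pos'],o['wrist_force'])
im=ctrl.capture('wrist'); cv2.imwrite("pics/w9.png",im[:,:,::-1])
im=ctrl.capture('scene'); cv2.imwrite("pics/s9.png",im[:,:,::-1])
E
```

```text
[0.37582383 0.26300658 0.23387046] [-0.06661353 -0.06130908 -0.09225809]
```

View pics/w9.png

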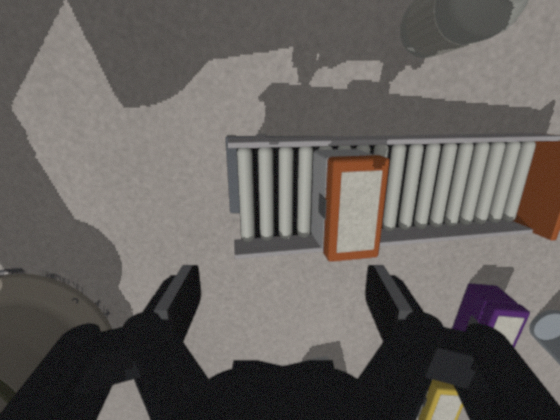

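View pics/s9.png

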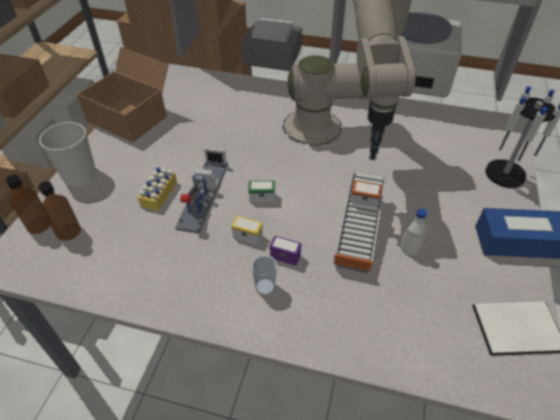

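The orange case is rolling down the lane, square and lid up. Now on to the green case.

{"method": "jog_arm", "body": {"plan": [[[0,-0.5,0],0.145,-1],[[0,-1,0],0.145,-1],[[0,-1,0],0.145,-1]]}}

```text
time: 17.45
tcp_pos: [0.3751, 0.1598, 0.2321]
tcp_rot: [0.617, 0.787, -0.001, -0.001]
wrist_force: [0.8, 0.6, 0.2]
width: 1.0
```

{"method": "jog_arm", "body": {"plan": [[[0,-0.5,0],0,-1],[[0.2,-1,0],0,-1],[[0.2,-1,0],0,-1]]}}

```text
time: 17.75
tcp_pos: [0.3966, 0.0594, 0.2325]
tcp_rot: [0.62, 0.785, -0.001, -0.0]
wrist_force: [0.4, 0.1, -0.1]
width: 0.999
```

{"method": "jog_arm", "body": {"plan": [[[0,-0.5,0],0,-1],[[0.2,-1,0],0,-1],[[0.2,-1,0],0,-1],[[0.2,-1,0],0,-1]]}}

```text
time: 18.15
tcp_pos: [0.4156, -0.0371, 0.2324]
tcp_rot: [0.618, 0.786, -0.0, -0.001]
wrist_force: [0.4, 0.6, -0.7]
width: 1.001
```

```bash
python3 - <<'E'
from h import *
o=ctrl.get_obs();print(o['tcp_pos'],o['tcp_rot'])
im=ctrl.capture('wrist'); cv2.imwrite("pics/w10.png",im[:,:,::-1])
im=ctrl.capture('scene'); cv2.imwrite("pics/s10.png",im[:,:,::-1])
E
```

```text
[ 0.41559811 -0.03707579  0.23237835] [ 6.18415235e-01  7.85850683e-01 -1.41290601e-04 -1.13202945e-03]
```

View pics/w10.png

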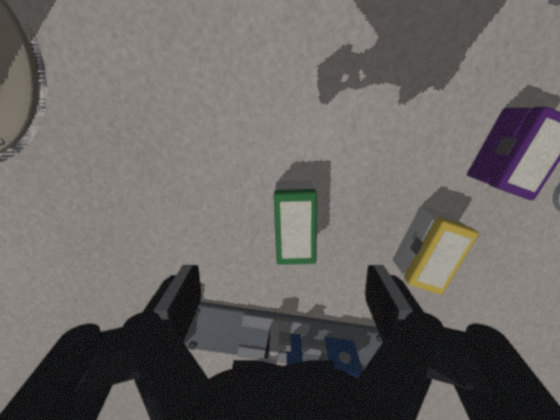

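View pics/s10.png

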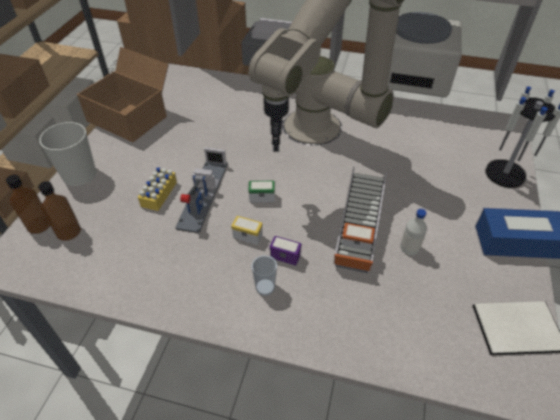

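```bash
python3 - <<'E'
from h import *
c=K('wrist')
print(at(c,296,227,.062).round(4))
a=at(c,295.5,190.5,.062);b=at(c,296.5,263.5,.062);print(np.degrees(np.arctan2(*(a-b)[[1,0]])),np.linalg.norm(a-b))
# yellow label
print('yel',at(c,442,258,.062).round(4))
E
```

```text
[ 0.441  -0.0768  0.062 ]
105.32654543562882 0.09011379922915266
yel [ 0.6183 -0.0743  0.062 ]
```

{"method": "jog_arm", "body": {"plan": [[[0.25,-0.42,0],0.015,-1],[[0.25,-0.42,-0.4],0.015,-1],[[0.25,-0.42,-0.8],0.015,-1],[[0.25,-0.42,-0.8],0.015,-1],[[0.25,-0.42,-0.8],0.015,-1]]}}

```text
time: 18.75
tcp_pos: [0.4409, -0.0781, 0.1542]
tcp_rot: [0.608, 0.794, 0.0, -0.0]
wrist_force: [0.2, 0.0, -0.3]
width: 1.002
```

```bash
python3 - <<'E'
from h import *
o=ctrl.get_obs();print(o['tcp_pos'],o['tcp_rot'])
im=ctrl.capture('wrist'); cv2.imwrite("pics/w11.png",im[:,:,::-1])
E
```

```text
[ 0.44086254 -0.07808232  0.15423877] [ 6.07597298e-01  7.94245251e-01  3.75656734e-05 -5.31963040e-05]
```

View pics/w11.png

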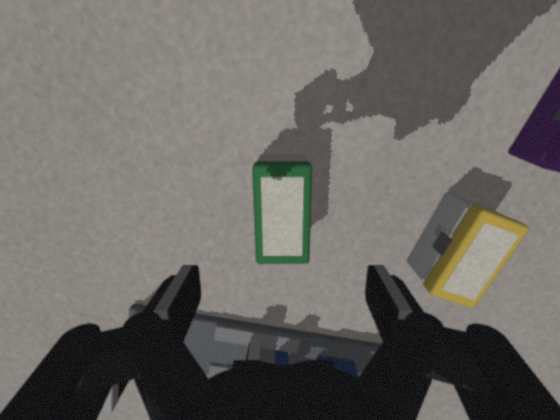

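```bash
python3 - <<'E'
from h import *
c=K('wrist')
a=at(c,282.5,163,.062);b=at(c,282.5,263,.062);print(a.round(4),b.round(4),((a+b)/2).round(4),np.linalg.norm(a-b))
print(at(c,478,252,.062))
E
```

```text
[ 0.4308 -0.0383  0.062 ] [ 0.4541 -0.1243  0.062 ] [ 0.4424 -0.0813  0.062 ] 0.08914152761415046
[ 0.61630834 -0.06937562  0.062     ]
```

{"method": "jog_arm", "body": {"plan": [[[0.01,-0.03,-0.4],0,-1],[[0.01,-0.03,-0.8],0,-1],[[0.01,-0.03,-0.9],0,-1],[[0.01,-0.03,-0.9],0,-1]]}}

```text
time: 19.2
tcp_pos: [0.4421, -0.082, 0.0641]
tcp_rot: [0.608, 0.794, 0.0, 0.0]
wrist_force: [0.5, 0.2, 0.3]
width: 0.997
```

{"method": "jog_arm", "body": {"plan": [[[0,0,-0.27],0,-1],[[0,0,-0.27],0,-1],[[0,0,-0.27],0,0],[[0,0,-0.27],0,0.2],[[0,0,-0.27],0,1],[[0,0,-0.27],0,1],[[0,0,-0.27],0,1],[[0,0,-0.27],0,1],[[0,0,-0.27],0,1]]}}

```text
time: 20.1
tcp_pos: [0.4424, -0.0824, 0.0378]
tcp_rot: [0.608, 0.794, 0.0, 0.001]
wrist_force: [-1.7, 1.0, 9.4]
width: 0.559
```

{"method": "jog_arm", "body": {"plan": [[[0,0,0.3],0,1],[[0,0,0.6],0,1],[[0,0,1],0,1],[[0,0,1],0,1]]}}

```text
time: 20.5
tcp_pos: [0.4437, -0.0829, 0.1411]
tcp_rot: [0.608, 0.794, 0.001, 0.005]
wrist_force: [0.6, -0.5, -1.9]
width: 0.559
```

{"method": "jog_arm", "body": {"plan": [[[0,0.4,0.4],0,1],[[-0.3,0.8,0.8],-0.1,1],[[-0.3,1,0.9],-0.16,1],[[-0.3,1,0.9],-0.16,1]]}}

```text
time: 20.9
tcp_pos: [0.4114, 0.0204, 0.2288]
tcp_rot: [0.703, 0.711, 0.001, 0.002]
wrist_force: [0.8, -0.4, -1.7]
width: 0.559
```

{"method": "jog_arm", "body": {"plan": [[[-0.1,0.5,0],0,1],[[-0.3,1,0],0,1],[[-0.3,1,0],0,1]]}}

```text
time: 21.2
tcp_pos: [0.3796, 0.121, 0.2255]
tcp_rot: [0.701, 0.713, -0.0, -0.001]
wrist_force: [0.8, 0.0, -1.0]
width: 0.558
```

{"method": "jog_arm", "body": {"plan": [[[0,0.5,0],0,1],[[0,1,0],0,1],[[0,1,0],0,1],[[0,1,0],0,1]]}}

```text
time: 21.6
tcp_pos: [0.3814, 0.2181, 0.2254]
tcp_rot: [0.702, 0.712, -0.001, -0.0]
wrist_force: [-0.5, 0.2, -1.8]
width: 0.555
```

{"method": "jog_arm", "body": {"plan": [[[-0.04,0.45,0],0,1],[[-0.04,0.45,0],0,1],[[-0.04,0.45,-0.3],0,1],[[-0.04,0.45,-0.6],0,1],[[-0.04,0.45,-0.87],0,1],[[-0.04,0.45,-0.87],0,1],[[-0.04,0.45,-0.87],0,1],[[-0.04,0.45,-0.87],0,1]]}}

```text
time: 22.4
tcp_pos: [0.3787, 0.2626, 0.1407]
tcp_rot: [0.703, 0.711, 0.001, 0.001]
wrist_force: [-0.4, -0.1, -1.1]
width: 0.554
```

```bash
python3 - <<'E'
from h import *
o=ctrl.get_obs();print(o['tcp_pos'],o['tcp_rot'])
im=ctrl.capture('wrist'); cv2.imwrite("pics/w12.png",im[:,:,::-1])
E
```

```text
[0.37865084 0.26260035 0.14072549] [7.03173437e-01 7.11017295e-01 1.09604586e-03 5.67608934e-04]
```

View pics/w12.png

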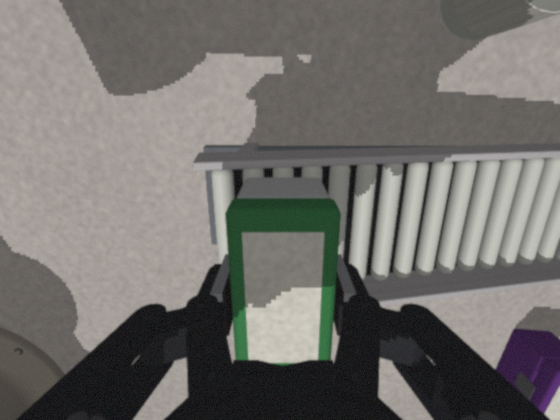

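The green case sits in the hand and lane as the orange one did (lid edge at row 200). Releasing.

{"method": "jog_arm", "body": {"plan": [[[-0.01,0.01,-0.08],0,1],[[-0.01,0.01,-0.08],0,1],[[-0.01,0.01,-0.08],0,1],[[-0.01,0.01,-0.08],0,-1],[[-0.01,0.01,-0.08],0,-1],[[-0.01,0.01,-0.08],0,-1],[[-0.01,0.01,-0.08],0,-1],[[0,0,0.2],0,-1],[[0,0,0.5],0,-1],[[0,0,1],0,-1],[[0,0,1],0,-1],[[0,0,1],0,-1]]}}

```text
time: 23.65
tcp_pos: [0.3778, 0.263, 0.2398]
tcp_rot: [0.703, 0.711, 0.001, 0.0]
wrist_force: [0.1, -0.7, -0.7]
width: 1.0
```

{"method": "jog_arm", "body": {"plan": [[[0.4,-0.5,0],0,-1],[[0.8,-1,0],0,-1],[[0.8,-1,0],0,-1]]}}

```text
time: 23.95
tcp_pos: [0.4586, 0.1605, 0.2378]
tcp_rot: [0.703, 0.711, -0.001, -0.001]
wrist_force: [-0.0, 1.6, -0.1]
width: 1.004
```

{"method": "jog_arm", "body": {"plan": [[[0.4,-0.5,0],0,-1],[[0.8,-1,0],0,-1],[[0.8,-1,0],0,-1]]}}

```text
time: 24.25
tcp_pos: [0.5387, 0.0601, 0.2374]
tcp_rot: [0.704, 0.711, -0.001, -0.001]
wrist_force: [-0.6, 1.3, -0.0]
width: 1.004
```

```bash
python3 - <<'E'
from h import *
o=ctrl.get_obs();print(o['tcp_pos'],o['tcp_rot'])
im=ctrl.capture('wrist'); cv2.imwrite("pics/w13.png",im[:,:,::-1])
im=ctrl.capture('scene'); cv2.imwrite("pics/s13.png",im[:,:,::-1])
E
```

```text
[0.53867938 0.06007493 0.23736481] [ 0.70366919  0.71052641 -0.00101806 -0.00091927]
```

View pics/w13.png

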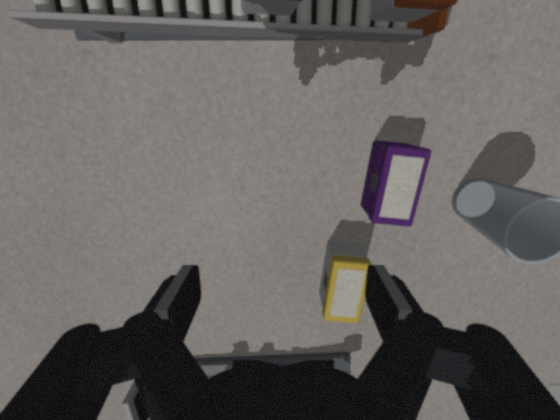

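View pics/s13.png

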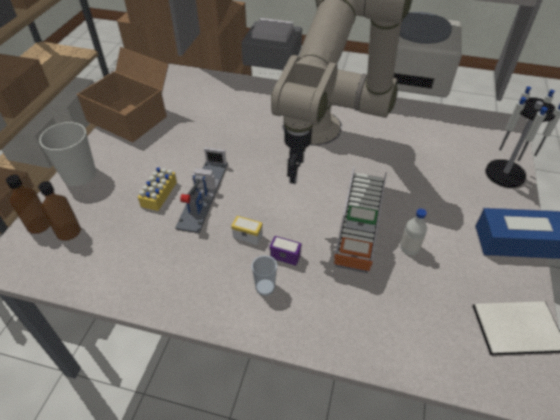

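{"method": "jog_arm", "body": {"plan": [[[0.4,-0.5,0],-0.03,-1],[[0.78,-1,0],-0.03,-1],[[0.78,-1,0],-0.03,-1]]}}

```text
time: 24.65
tcp_pos: [0.6163, -0.0391, 0.2375]
tcp_rot: [0.72, 0.694, -0.001, -0.001]
wrist_force: [-0.3, 0.5, 0.2]
width: 0.997
```

{"method": "jog_arm", "body": {"plan": [[[0,-0.33,0],0,-1],[[0,-0.33,-0.4],0,-1],[[0,-0.33,-0.8],0,-1],[[0,-0.33,-0.8],0,-1],[[0,-0.33,-0.8],0,-1]]}}

```text
time: 25.15
tcp_pos: [0.6155, -0.0694, 0.1596]
tcp_rot: [0.719, 0.695, -0.0, -0.0]
wrist_force: [0.1, -0.8, 0.5]
width: 1.002
```

```bash
python3 - <<'E'
from h import *
o=ctrl.get_obs();print(o['tcp_pos'],o['tcp_rot'])
im=ctrl.capture('wrist'); cv2.imwrite("pics/w14.png",im[:,:,::-1])
im=ctrl.capture('scene'); cv2.imwrite("pics/s14.png",im[:,:,::-1])
E
```

```text
[ 0.61553535 -0.06942862  0.15960789] [ 7.19219095e-01  6.94783139e-01 -2.39606981e-04 -4.75362206e-04]
```

View pics/w14.png

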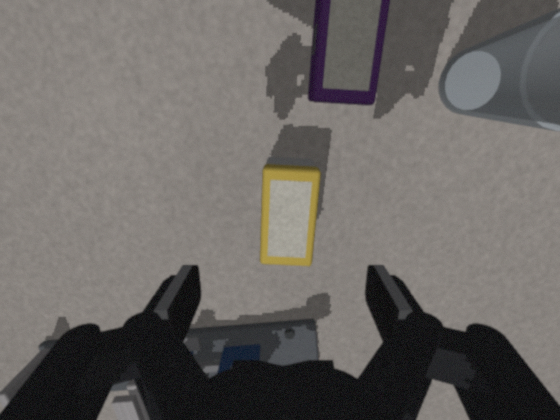

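View pics/s14.png

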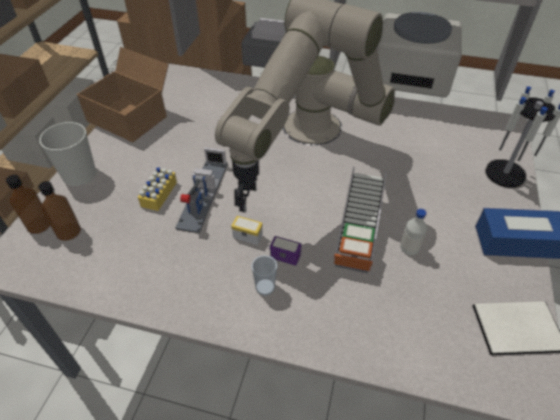

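```bash
python3 - <<'E'
from h import *
im=cv2.imread("pics/w14.png"); cv2.imwrite("pics/w14c.png",cv2.resize(im[150:280,240:340],None,fx=5,fy=4.6,interpolation=cv2.INTER_CUBIC))
c=K('wrist')
w=np.array([at(c,*p,.062) for p in [(264,168),(319,170),(312,265),(262,263)]])
print(w.round(4),w.mean(0)); d=w[0]-w[3]+w[1]-w[2]; print(np.degrees(np.arctan2(d[1],d[0])),np.linalg.norm(d)/2)
E
```

```text
[[ 0.6031 -0.0329  0.062 ]
 [ 0.6478 -0.0361  0.062 ]
 [ 0.6419 -0.124   0.062 ]
 [ 0.5964 -0.1202  0.062 ]] [ 0.62230384 -0.07831467  0.062     ]
85.8918834770222 0.08783813429020206
```

View pics/w14c.png

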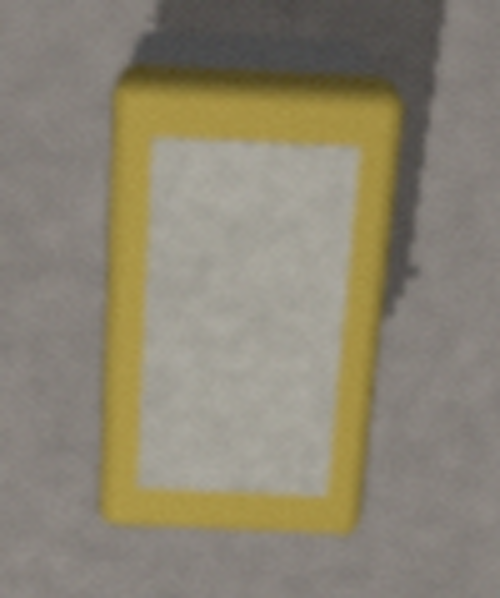

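{"method": "jog_arm", "body": {"plan": [[[0.06,-0.09,-0.1],-0.023,-1],[[0.06,-0.09,-0.5],-0.023,-1],[[0.06,-0.09,-0.9],-0.023,-1],[[0.06,-0.09,-0.9],-0.023,-1]]}}

```text
time: 25.65
tcp_pos: [0.6194, -0.0788, 0.0647]
tcp_rot: [0.732, 0.681, -0.002, -0.004]
wrist_force: [-0.5, 1.3, -0.5]
width: 0.999
```

{"method": "jog_arm", "body": {"plan": [[[0,0,-0.33],0,-1],[[0,0,-0.33],0,-1],[[0,0,-0.33],0,0],[[0,0,-0.33],0,0.2],[[0,0,-0.33],0,1],[[0,0,-0.33],0,1],[[0,0,-0.33],0,1],[[0,0,-0.33],0,1],[[0,0,-0.33],0,1]]}}

```text
time: 26.55
tcp_pos: [0.6226, -0.0794, 0.0384]
tcp_rot: [0.732, 0.681, 0.001, 0.001]
wrist_force: [-0.7, -0.7, 7.4]
width: 0.557
```

{"method": "jog_arm", "body": {"plan": [[[0,0,0.3],0,1],[[0,0,0.6],0,1],[[0,0,1],0,1],[[0,0,1],0,1]]}}

```text
time: 26.95
tcp_pos: [0.624, -0.0797, 0.1428]
tcp_rot: [0.732, 0.681, 0.003, 0.005]
wrist_force: [-0.8, 0.4, -2.1]
width: 0.557
```

{"method": "jog_arm", "body": {"plan": [[[-0.8,0.1,0.5],0.045,1],[[-1,0.5,0.9],0.045,1],[[-1,0.8,0.9],0.045,1],[[-1,0.8,0.9],0.045,1]]}}

```text
time: 27.35
tcp_pos: [0.5206, 0.0032, 0.229]
tcp_rot: [0.707, 0.707, 0.001, 0.001]
wrist_force: [1.0, -0.7, -2.6]
width: 0.555
```

{"method": "jog_arm", "body": {"plan": [[[-0.5,0.5,0],0,1],[[-0.9,1,0],0,1],[[-0.9,1,0],0,1]]}}

```text
time: 27.65
tcp_pos: [0.4297, 0.1024, 0.2259]
tcp_rot: [0.707, 0.707, -0.0, -0.0]
wrist_force: [1.1, 0.1, -0.3]
width: 0.557
```

{"method": "jog_arm", "body": {"plan": [[[-0.4,0.5,0],0,1],[[-0.5,1,0],0,1],[[-0.5,1,0],0,1],[[-0.5,1,0],0,1]]}}

```text
time: 28.05
tcp_pos: [0.3809, 0.2023, 0.226]
tcp_rot: [0.706, 0.708, -0.0, -0.0]
wrist_force: [-0.1, -0.6, -1.5]
width: 0.555
```

{"method": "jog_arm", "body": {"plan": [[[-0.04,0.3,0],0.008,1],[[-0.04,0.61,0],0.008,1],[[-0.04,0.61,-0.3],0.008,1],[[-0.04,0.61,-0.6],0.008,1],[[-0.04,0.61,-0.85],0.008,1],[[-0.04,0.61,-0.85],0.008,1],[[-0.04,0.61,-0.85],0.008,1],[[-0.04,0.61,-0.85],0.008,1]]}}

```text
time: 28.85
tcp_pos: [0.3787, 0.2618, 0.1426]
tcp_rot: [0.703, 0.711, 0.001, 0.001]
wrist_force: [-0.1, 0.6, -0.2]
width: 0.55
```

```bash
python3 - <<'E'
from h import *
o=ctrl.get_obs();print(o['tcp_pos'],o['tcp_rot'])
im=ctrl.capture('wrist'); cv2.imwrite("pics/w15.png",im[:,:,::-1])
E
```

```text
[0.37865909 0.26180658 0.1426129 ] [7.03115747e-01 7.11074421e-01 1.05909591e-03 5.41723083e-04]
```

View pics/w15.png

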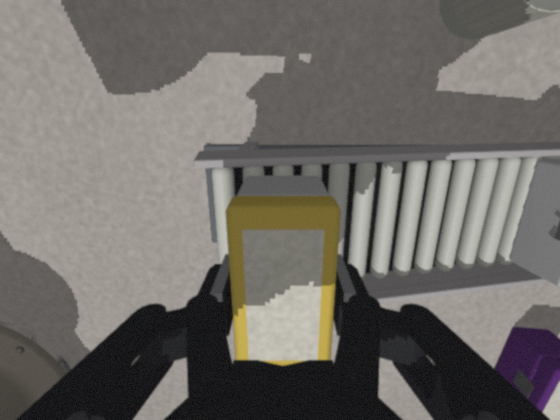

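Alignment matches the earlier cases (lid edge at row about 198). Releasing yellow.

{"method": "jog_arm", "body": {"plan": [[[-0.01,0.02,-0.095],0,1],[[-0.01,0.02,-0.095],0,1],[[-0.01,0.02,-0.095],0,1],[[-0.01,0.02,-0.095],0,-1],[[-0.01,0.02,-0.095],0,-1],[[-0.01,0.02,-0.095],0,-1],[[-0.01,0.02,-0.095],0,-1],[[0,0,0.2],0,-1],[[0,0,0.5],0,-1],[[0,0,1],0,-1],[[0,0,1],0,-1],[[0,0,1],0,-1]]}}

```text
time: 30.1
tcp_pos: [0.3778, 0.262, 0.2418]
tcp_rot: [0.703, 0.711, 0.001, 0.0]
wrist_force: [-0.9, 0.2, -0.4]
width: 0.999
```

{"method": "jog_arm", "body": {"plan": [[[0,-0.4,0.5],0,-1],[[0,-1,0.5],0,-1],[[0,-1,0.5],0,-1],[[0,-1,0.5],0,-1],[[0,-1,0.5],0,-1],[[0,-1,0.5],0,-1],[[0,-1,0.5],0,-1],[[0,-1,0.5],0,-1],[[0,-1,0.5],0,-1],[[0,-1,0.5],0,-1],[[0,-1,0.5],0,-1],[[0,-1,0.5],0,-1]]}}

```text
time: 31.3
tcp_pos: [0.3776, 0.1619, 0.2913]
tcp_rot: [0.703, 0.711, 0.0, 0.0]
wrist_force: [0.9, -0.3, 0.3]
width: 1.0
```

{"method": "jog_arm", "body": {"plan": [[[0,-0.4,0],0,-1],[[0,-1,0],0,-1],[[0,-1,0],0,-1],[[0,-1,0],0,-1],[[0,-1,0],0,-1],[[0,-1,0],0,-1],[[0,-1,0],0,-1],[[0,-1,0],0,-1],[[0,-1,0],0,-1],[[0,-1,0],0,-1]]}}

```text
time: 32.3
tcp_pos: [0.3776, 0.0621, 0.2913]
tcp_rot: [0.703, 0.711, -0.0, -0.0]
wrist_force: [0.5, -0.4, -0.0]
width: 1.002
```

```bash
python3 - <<'E'
from h import *
o=ctrl.get_obs();print(o['tcp_pos'],o['time'])
for n in ['wrist','scene','top']:
  im=ctrl.capture(n); cv2.imwrite(f"pics/{n}16.png",im[:,:,::-1])
t=cv2.imread("pics/top16.png")
cv2.imwrite("pics/t16b.png",cv2.resize(t[155:305,90:290],None,fx=4,fy=4,interpolation=cv2.INTER_CUBIC))
cv2.imwrite("pics/t16a.png",cv2.resize(t[160:310,230:430],None,fx=4,fy=4,interpolation=cv2.INTER_CUBIC))
E
```

```text
[0.37763308 0.06211262 0.2912862 ] 32.3
```

View pics/scene16.png

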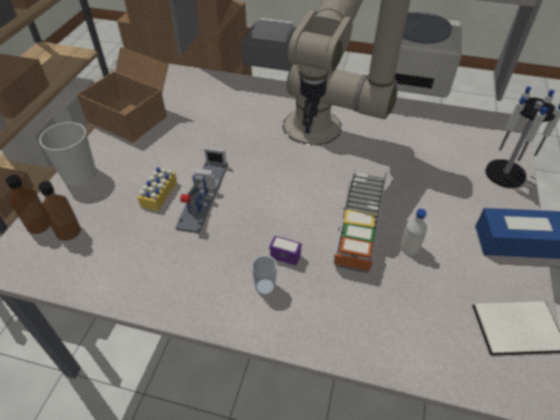

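View pics/t16b.png

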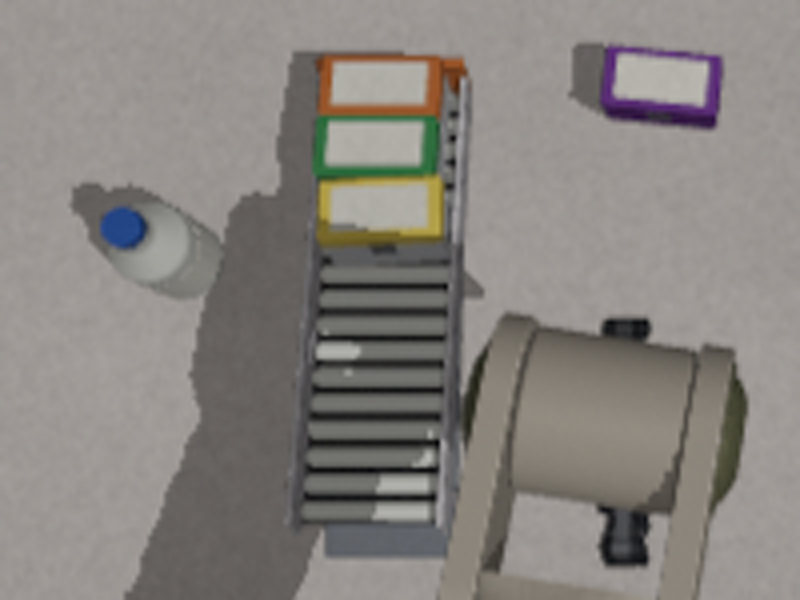

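View pics/top16.png

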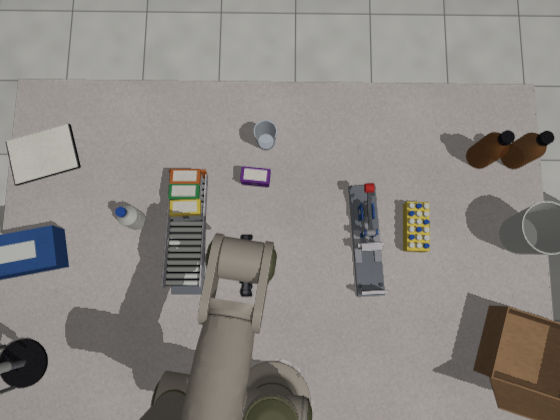

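View pics/t16a.png

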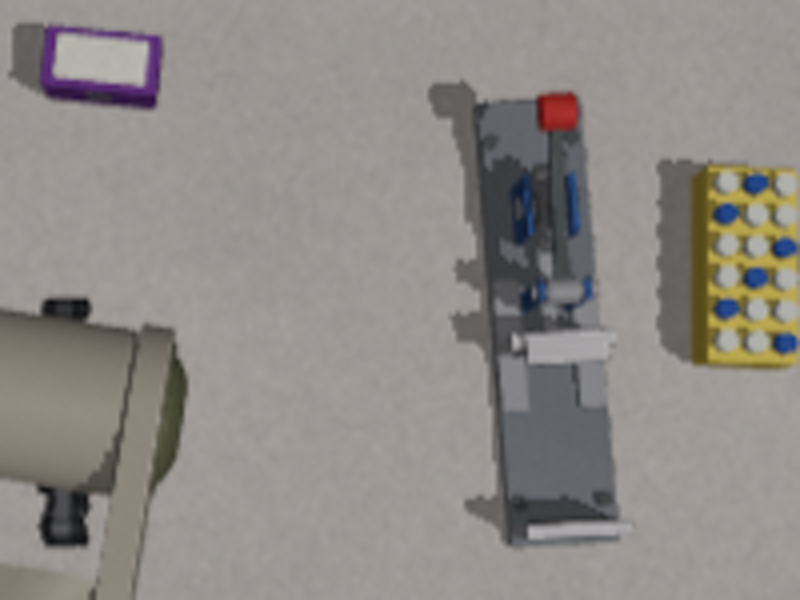

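```bash
python3 - <<'E'
from h import *
c=K('top'); s=np.sin(.18); cs=np.cos(.18)
print('jaw travel', (at(c,*crop((565,332),4,230,160),.085)-at(c,*crop((568,383),4,230,160),.085)).round(4))
R=rz(.0165)@np.array([[cs,0,s],[0,1,0],[-s,0,cs]]); o=np.array([.660,.2665,.09-.29*s])
for n,p in [('o',(379,84)),('g',(373,144)),('y',(380,208))]:
    ro,d=ray(c,*crop(p,4,90,155)); a=R.T@(ro-o); b=R.T@d
    t=(.062-a[2])/b[2]; print(n,(a+t*b).round(4))
E
```

```text
jaw travel [0.0373 0.0014 0.    ]
o [-0.0219  0.0016  0.062 ]
g [-0.0699  0.0031  0.062 ]
y [-0.1199 -0.005   0.062 ]
```

```bash
python3 - <<'E'
from cell import ctrl
print(ctrl.close_job(), ctrl.get_obs()['time'])
E
```

```text
the job is handed in; nothing more can be done
the job is handed in; nothing more can be done
```

The job is handed in, at about 32.5 s of the 210 s allowed. I lifted the pawl by its knob, held it about 2.5 s until the jaw was fully back, and let it down. I then set the orange, green and yellow cases into the lane one after the other. Only these three were on the bench; I found no blue or black one and left the purple look-alike alone.

What the last camera checks showed:
- **Cases:** they queue crosswise with lids up at about 22, 70 and 120 mm uphill of the stop, and 2 to 5 mm off the middle line (measured to about ±3 mm). They were judged at rest from one set of pictures taken about 2 s after the last release, so I did not measure their speed.
- **Clamp:** the jaw has travelled about 37 mm by the top view. An earlier wrist view gave about 34 mm; both are above the 33 mm needed. The pawl is down.
- **Bystanders:** the beaker, bottle and tube rack look unmoved. The gripper is empty and clear of everything.
- **Disagreements:** estimates of the lane's middle line differed by up to 6 mm between views before the first placing. I saw no case knocked aside, though the yellow case measured a few mm and about 6° off its first reading before I gripped it.

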